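# Hold the reset pin on the streaming puck's key

## Robot

A 6-joint arm with a two-finger parallel gripper is mounted at the origin on the work surface. World frame = base frame: x ahead of the robot, y to its left, z up, the work surface at z = 0. Lengths are in m, angles in rad, forces in N, time in s.
With the tool pointing down it reaches from about 0.3 to 0.775 m from the base axis. Payload 14.6 kg.
Tool frame: the origin (TCP) lies at the very end of the fingers, on their centre line; the grasp point (between the pads) lies 19 mm behind it; z points along the fingers, y is the line along which they close (so a half turn about z gives the same grasp; the last joint's range is limited). The gripper opens to 85 mm and grips with 20 to 120 N. Pads are 22 mm wide; open, the fingers measure 114 mm over their backs; the gripper's body (76 mm by 85 mm) begins 54 mm behind the grasp point. The pads swing forward as they close: fully open they stand 13 mm farther back than shut.
Start: joints at [-1.331, 0.3, 1.521, -0, 1.321, -0.067], TCP at [0.166, -0.524, 0.231] pointing down, gripper open.
Joint ranges: [-3.03, 3.03], [-0.79, 2.21], [0.23, 2.52], [-1.04, 4.18], [0, 3.07], [-2.55, 2.55]. Speed limits (rad/s): [2.22, 2.22, 2.57, 3.14, 3.14, 3.14].

## Interface

Orientations are given as a rotation vector (axis times angle).
In Python, from plant import read_state, grab_frame, camera_model, job_done, regions_of gives the robot as it stands. The module is installed in compiled form; this text tells all that it offers.
- The arm moves only by the tool apply_moves, never from a script. Its argument "increments" is a list of rows, each an object with "hand": the finger opening in mm, from 0 to 85.4; "linear": the shift along the tool's x, y, z in units of 40 mm (1.0 is 40 mm), a list of three; "twist": the turn about the tool's z in units of 6 degrees (1.0 is 6 degrees). In form: [{"hand": hand, "linear": [dx, dy, dz], "twist": twist}, ...]. A call has 1 to 10 rows; each row is the pose to reach, as a shift and turn from the pose commanded when the call began, along the tool's axes at that moment; what a row does not reach only later rows make up. A row lasts 1/10 s, in which the tool goes at most 50 mm and 8.59 degrees, less where a joint would pass 70% of its speed; a pose out of reach is approached as far as the arm can. A call with a gripper value outside its range is refused whole. The fingers move at their own pace and stop on an object; "grip_force" is the grip in N (left out, the last holds). Time passes only in rows, so rows that repeat a pose let the fingers close. It gives the time, the measured TCP pose, the force, the opening and the grip force at its end, in the units of the state.
- read_state(): the state, without advancing time (a new reading comes with each control period).
- grab_frame(name): name is "side" or "top"; returns the picture (420x560x3 uint8, red, green, blue); there is no depth.
- camera_model(name): a dict with "K" (3x3 intrinsics, pixels), "extrinsics" (4x4, takes a point from world to camera coordinates). Camera axes: x right, y up, looking along -z (the intrinsics and any distortion apply to the point x, -y, -z); pixel columns grow to the right and rows downward; lengths in m; the calibration is good to about 2 mm. A picture is of the moment at which its call begins. camera_model takes no time and is no camera call.
- job_done(): hands the job in; it is judged then, once.
Trained networks look in the newest picture that a camera, given by its name, has taken for a name from the list of things; names that differ only in an ending like _2 or _b are one class to them, and where a whole thing is asked for, a point or a joint stands for the part that bears it (a point fixed in the world has none). Each returns a list of dicts, best first, with "p" (0 to 1); they miss things now and then, are a little off and sometimes report something else, mostly with a low value. They report only what shows in the picture. A call takes as long as a camera call. They do not tell look-alikes from the thing itself.
- regions_of(target, camera): "pixels" (420x560 bool, what is visible of it) and "bbox" ([left, top, right, bottom] in pixels, round what is visible of it).
The state is a dict: "time": time; "joint_pos": joint angles; "joint_velocities": joint speeds; "tau": joint torques, N m; "tcp_pos": TCP position; "ee_rot": TCP orientation; "wrist_force": force on the tool from outside, world axes, zero at the start; "ft_torque": the same for the moment, N m; "opening": finger opening in m; "finger_force": force on a finger pad.
Only numpy, scipy, OpenCV 4.12 (cv2) and the standard library are available. Lean on these libraries where they do the work, as an engineer would, in place of code of your own. Each camera call takes 0.05 s, during which the arm holds its last target. There are 200 camera calls.

## Task

Reset the white streaming puck: lift the yellow-handled reset pin up and off its forked hook, hold it upright, and with its tip press gently and squarely on the middle of the orange dot so that this key is pushed clearly down (a light 2 to 4 N is right). Keep it pressed like that and finish while still holding the pin there, without letting go or putting it down. Never press the blue-dotted key, do not push the puck out of place, and leave everything else as it stands.

Things in the scene. Friction and masses are not known exactly. Their poses are not given: they have to be found in the camera images.
- pin_grip (a point): Centre of the yellow round handle of the reset pin, 18 mm in diameter, reaching from 34 mm below this point to 32 mm above it (the pin's top end). z axis along the pin, towards the handle's end. The black collar, 28 mm in diameter, 6 mm thick, lies right under the handle, its underside 40 mm below this point; it rests on the prongs of the hook.
- pin_tip (a point): Centre of the flat, 6 mm wide lower end of the reset pin, on its axis 130 mm below the centre of the handle; z axis along the pin, towards the handle.
- pin: The whole reset pin, loose, about 50 g, 162 mm long, hanging plumb in the fork and free to turn. Origin at the tip end, z axis up along the pin to the handle. Below the collar a steel shaft, 10 mm in diameter for 50 mm, then 6 mm for the last 40 mm to the flat tip.
- hook_stand: Steel stand, fixed. Origin on the surface beneath the slot of its fork. Two level prongs 7 mm wide, 15 mm apart, tops 100 mm above the surface, run from the post (50 mm along its +x from the origin) to 26 mm beyond the origin (its -x), ending in turned-up tips 110 mm above the surface. Nothing of it is higher. Base plate 50 x 90 x 8 mm under the post.
- puck: White round streaming puck, loose, 100 mm in diameter, 25 mm thick, about 280 g; origin at the centre of its underside. Two round white keys, 20 mm in diameter and 8 mm proud of its top, stand 24 mm from its centre: the reset key (orange dot) along its +x, the pairing key (blue dot) along its -x.
- reset_dot (a point): Centre of the orange dot (16 mm across) on top of the reset key, 33 mm above the surface when not pressed; it goes down with the key.
- reset_key (a joint): How far the reset key is pressed down, m: 0 up, 0.006 fully down. Spring: starts to move at 0.9 N, fully down at 4.5 N (0.6 N per mm).
- pair_key (a joint): The same for the pairing key (blue dot), which must stay up.
- tin_lid (a joint): Hinge of the lid of the red tin (70 x 100 x 45 mm, fixed): 0 shut. It stays shut.
- coaster: Bystander: round ceramic coaster with cork bottom, 96 mm in diameter, 9 mm thick; origin under its centre.
- tealight: Bystander: frosted glass tealight cup, 64 mm in diameter, 60 mm high, on the coaster; origin under its centre.
- clip_holder: Bystander: steel spring clip holder, base 50 x 75 mm, 77 mm high; origin under its centre.
- remote: Bystander: black remote control, 150 (x) x 42 x 16 mm, lying flat; origin under its centre.
- speaker: Bystander: round grey speaker, 84 mm in diameter, 85 mm high; origin under its centre.
Mind the look-alikes: they are no part of the job. Several things have the shape of the puck; the one meant has the colours described above. Leave any brown look-alike of the hook_stand alone.

How it is judged:
By the outcome, as a careful person would: the job done as asked, in the order asked, and still so for the second after the job is handed in, while the arm keeps its last pose, push and grip.
It also fails if it takes over 45 s, if anything falls off the work surface, if the arm or the gripper's body presses on something with over 40 N, if the wrist force passes 120 N, or if a joint passes its speed limit or range.

## Working session

There is one attempt and no reset: what is moved stays moved. The work goes in short steps, Python scripts to look and compute and a tool call to move; the robot and the scene stay as the last step left them, time stands still between calls to the robot, and variables do not carry over. Pictures are saved under pics/ and viewed, at most 10 in all, crops included, and the job is handed in when it is done.

Besides the shell and the picture viewer there is one more tool, called as name([rows], argument=value, ...), one row to a line, values as JSON. apply_moves: Moves the arm, as the interface text tells. Its arguments: {"type":"object","properties":{"increments":{"type":"array","items":{"type":"object","properties":{"hand":{"type":"number"},"linear":{"type":"array","items":{"type":"number"}},"twist":{"type":"number"}}}},"grip_force":{"type":"number"}},"required":["increments"]}

```bash
mkdir -p pics; cat > h.py <<'E'
import numpy as np, cv2
from plant import *
def PM(c):
    m=camera_model(c); return np.array(m["K"],float), np.array(m["extrinsics"],float), m
def proj(c,p):
    K,E,_=PM(c); q=E[:3,:3]@np.array(p)+E[:3,3]; q=np.array([q[0],-q[1],-q[2]]); u=K@q; return u[:2]/u[2]
def ray(c,px):
    K,E,_=PM(c); d=np.linalg.inv(K)@np.array([px[0],px[1],1.]); d=np.array([d[0],-d[1],-d[2]])
    R=E[:3,:3]; return -R.T@E[:3,3], R.T@d
def onz(c,px,z):
    o,d=ray(c,px); return o+d*(z-o[2])/d[2]
def tri(pa,pb):
    o1,d1=ray("top",pa);o2,d2=ray("side",pb)
    s=np.linalg.lstsq(np.c_[d1,-d2],o2-o1,rcond=None)[0]
    a=o1+d1*s[0];b=o2+d2*s[1]; return (a+b)/2,np.linalg.norm(a-b)
E
python3 - <<'E'
from h import *
for c in("top","side"):
    im=grab_frame(c); cv2.imwrite(f"pics/{c}1.png",im[:,:,::-1]); m=camera_model(c); print(c,m)
    for t in("pin_grip","pin","hook_stand","puck","reset_dot"):
        for r in regions_of(t,c)[:4]:
            ys,xs=np.nonzero(r["pixels"]); print(t,round(r["p"],2),np.array(r["bbox"]).tolist(),xs.mean().round(1),ys.mean().round(1),len(xs))
print(read_state())
E
```

```text
top {'K': array([[429.65205218,   0.        , 276.42587505],
       [  0.        , 429.65205218, 217.73526148],
       [  0.        ,   0.        ,   1.        ]]), 'extrinsics': array([[-0.00301379, -0.99997222, -0.00681732,  0.05270041],
       [ 0.99730325, -0.00350552,  0.07330717, -0.57401739],
       [-0.07332903, -0.00657801,  0.99728611, -1.28437431],
       [ 0.        ,  0.        ,  0.        ,  1.        ]])}
pin 0.41 [216.7, 225.8, 226.0, 233.3] 220.2 228.2 86
hook_stand 0.6 [214.6, 205.4, 243.2, 239.4] 225.6 214.9 489
hook_stand 0.59 [206.7, 260.3, 232.3, 295.4] 220.6 267.0 464
puck 0.96 [347.2, 213.4, 381.3, 247.1] 365.1 229.4 843
puck 0.89 [399.5, 217.4, 433.8, 250.7] 416.4 233.7 871
reset_dot 0.75 [301.0, 145.0, 329.6, 180.7] 313.5 162.9 386
side {'K': array([[517.5916654 ,   0.        , 282.60850208],
       [  0.        , 517.5916654 , 210.47740893],
       [  0.        ,   0.        ,   1.        ]]), 'extrinsics': array([[-0.99802279, -0.06261422, -0.00547499,  0.56971425],
       [ 0.03453232, -0.61902515,  0.78461162, -0.08653028],
       [-0.052517  ,  0.78287
[... 510 characters left out ...]
 'joint_pos': array([-1.33054955e+00,  2.99906516e-01,  1.52099992e+00,  1.93264574e-05,
        1.32073183e+00, -6.65868355e-02]), 'joint_velocities': array([-2.74289212e-04,  1.15994949e-03,  1.07908555e-04, -1.94967671e-03,
        3.28942585e-04, -1.97454939e-05]), 'tau': array([ 7.37027240e-04, -5.43163347e+01, -3.61891758e+01, -2.19272216e-06,
        6.15744539e-04,  3.59786168e-05]), 'tcp_pos': array([ 0.16612735, -0.52429289,  0.23127704]), 'ee_rot': array([-3.10464836e+00, -4.80070033e-01, -2.30887660e-05]), 'wrist_force': array([-0.64882775,  0.80009582, -0.71486671]), 'ft_torque': array([-0.0222087 ,  0.03660186,  0.01866127]), 'finger_force': 0.0, 'opening': 0.08507333656519096}
```

View pics/top1.png

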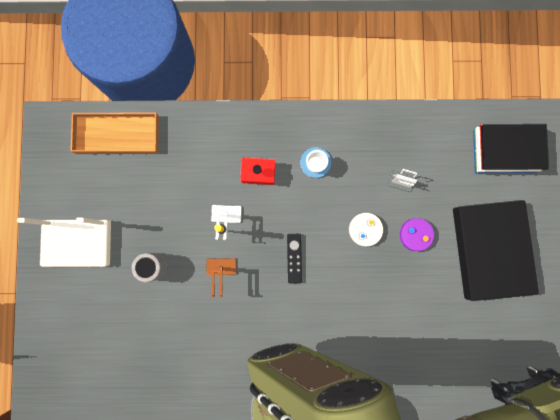

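View pics/side1.png

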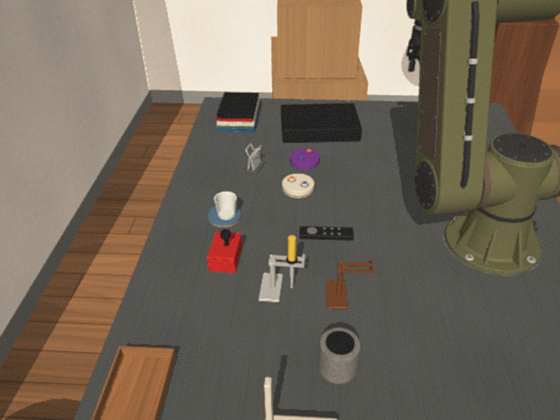

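The top view shows the pin's yellow handle at (219,229) in the grey fork, with the white puck at (366,230): orange dot about (371,223), blue about (363,236). The side view shows the pin at (292,248) and the puck at (297,185). The purple puck and the brown stand are the look-alikes.

```bash
cat > loc.py <<'E'
from h import *
def seg(im,box,lo,hi):
    x0,y0,x1,y1=box; hsv=cv2.cvtColor(im,cv2.COLOR_RGB2HSV)[y0:y1,x0:x1]
    ys,xs=np.nonzero(cv2.inRange(hsv,lo,hi)); return xs+x0,ys+y0
if __name__=="__main__":
    t=grab_frame("top");s=grab_frame("side")
    for n,c,im,box,lo,hi,z in [("yel","top",t,(205,215,240,245),(22,150,100),(35,255,255),.172),("yel","side",s,(280,225,305,270),(18,120,100),(35,255,255),.14),
      ("or","top",t,(345,210,386,250),(8,90,100),(28,255,255),.033),("bl","top",t,(345,210,386,250),(90,90,60),(125,255,255),.033),
      ("or","side",s,(275,170,320,200),(3,90,100),(28,255,255),.033),("bl","side",s,(275,170,320,200),(90,60,60),(125,255,255),.033)]:
        x,y=seg(im,box,lo,hi)
        if len(x): print(n,c,len(x),x.mean().round(1),y.mean().round(1),x.min(),x.max(),y.min(),y.max(),onz(c,(x.mean(),y.mean()),z).round(4))
    big=lambda im,b:cv2.resize(im[b[1]:b[3],b[0]:b[2]],(400,300),interpolation=cv2.INTER_CUBIC)
    cv2.imwrite("pics/c2.png",np.vstack([np.hstack([big(t,(200,195,256,237)),big(t,(340,210,396,252))]),np.hstack([big(s,(255,228,335,288)),big(s,(270,164,326,206))])])[:,:,::-1])
E
python3 loc.py
```

```text
yel top 47 219.3 228.2 215 223 225 231 [0.5355 0.2033 0.172 ]
yel side 206 291.5 248.0 288 295 235 261 [0.5365 0.2077 0.14  ]
or top 18 370.9 222.1 369 373 220 224 [ 0.5591 -0.233   0.033 ]
bl top 13 362.6 235.6 361 364 234 237 [ 0.5187 -0.2075  0.033 ]
or side 16 291.2 177.0 289 294 176 178 [ 0.5587 -0.235   0.033 ]
bl side 9 304.3 182.1 303 306 181 183 [ 0.517  -0.2097  0.033 ]
```

View pics/c2.png

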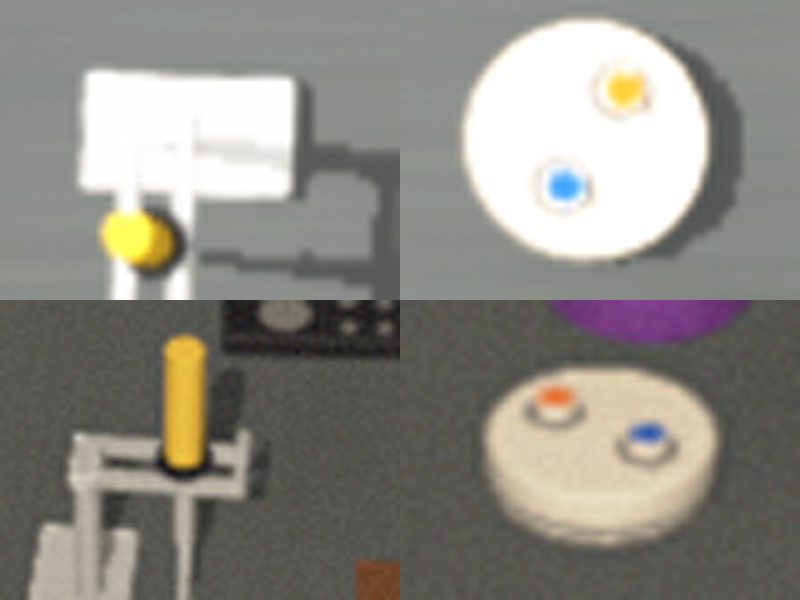

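```bash
cat > go.py <<'E'
import sys; from h import *
from scipy.spatial.transform import Rotation as R
s=read_state(); g=np.array(list(map(float,sys.argv[1:4]))); M=R.from_rotvec(s["ee_rot"])
print((M.inv().apply(g-s["tcp_pos"])/.04).round(3), M.as_matrix().round(3).tolist(), s["tcp_pos"].round(4), s["wrist_force"].round(2), s["opening"].round(4), s["time"], s["joint_pos"].round(2))
E
python3 go.py 0.536 0.206 0.231
```

```text
Traceback (most recent call last):
  File "go.py", line 4, in <module>
    print((M.inv().apply(g-s["tcp_pos"])/.04).round(3), M.as_matrix().round(3).tolist(), s["tcp_pos"].round(4), s["wrist_force"].round(2), s["opening"].round(4), s["time"], s["joint_pos"].round(2))
                                                                                                                                           ^^^^^^^^^^^^^^^^^^
AttributeError: 'float' object has no attribute 'round'
```

```bash
sed -i 's/s\["opening"\].round(4)/round(s["opening"],4)/' go.py; python3 go.py 0.536 0.206 0.231
```

```text
[ 1.4330e+01 -1.4612e+01  8.0000e-03] [[0.953, 0.302, 0.0], [0.302, -0.953, 0.0], [0.0, -0.0, -1.0]] [ 0.1661 -0.5243  0.2313] [ 0.1  -0.84  0.2 ] 0.0852 0.7 [-1.33  0.3   1.52  0.    1.32 -0.07]
```

apply_moves([
  {"hand": 60, "linear": [14.33, -14.61, 0], "twist": 0},
  {"hand": 60, "linear": [14.33, -14.61, 0], "twist": 0},
  {"hand": 60, "linear": [14.33, -14.61, 0], "twist": 0},
  {"hand": 60, "linear": [14.33, -14.61, 0], "twist": 0},
  {"hand": 60, "linear": [14.33, -14.61, 0], "twist": 0},
  {"hand": 60, "linear": [14.33, -14.61, 0], "twist": 0},
  {"hand": 60, "linear": [14.33, -14.61, 0], "twist": 0},
  {"hand": 60, "linear": [14.33, -14.61, 0], "twist": 0},
  {"hand": 60, "linear": [14.33, -14.61, 0], "twist": 0},
  {"hand": 60, "linear": [14.33, -14.61, 0], "twist": 0},
])

```text
time: 1.7
tcp_pos: [0.3926, -0.0763, 0.2317]
ee_rot: [3.104, 0.48, 0.001]
wrist_force: [0.4, -1.5, -0.2]
opening: 0.0598
finger_force: 0.0
```

```bash
python3 go.py 0.536 0.206 0.231
```

```text
[ 5.549 -5.644  0.018] [[0.953, 0.302, 0.001], [0.302, -0.953, -0.0], [0.001, 0.001, -1.0]] [ 0.3926 -0.0763  0.2317] [ 0.37 -1.46 -0.19] 0.0598 1.7 [-0.28 -0.04  1.91 -0.    1.28  0.98]
```

apply_moves([
  {"hand": 60, "linear": [5.55, -5.64, 0], "twist": 0},
  {"hand": 60, "linear": [5.55, -5.64, 0], "twist": 0},
  {"hand": 60, "linear": [5.55, -5.64, 0], "twist": 0},
  {"hand": 60, "linear": [5.55, -5.64, 0], "twist": 0},
  {"hand": 60, "linear": [5.55, -5.64, 0], "twist": 0},
  {"hand": 60, "linear": [5.55, -5.64, 0], "twist": 0},
  {"hand": 60, "linear": [5.55, -5.64, 0], "twist": 0},
  {"hand": 60, "linear": [5.55, -5.64, 0], "twist": 0},
  {"hand": 60, "linear": [5.55, -5.64, 0], "twist": 0},
  {"hand": 60, "linear": [5.55, -5.64, 0], "twist": 0},
])

```text
time: 2.7
tcp_pos: [0.5354, 0.2029, 0.2315]
ee_rot: [3.105, 0.479, 0.0]
wrist_force: [-0.2, -0.2, -0.0]
opening: 0.0603
finger_force: 0.0
```

```bash
python3 go.py 0.536 0.206 0.130; python3 - <<'E'
from h import *
t=grab_frame("top");s=grab_frame("side")
print(proj("side",read_state()["tcp_pos"]),proj("side",(.536,.206,.172)))
big=lambda im,b:cv2.resize(im[b[1]:b[3],b[0]:b[2]],(400,400),interpolation=cv2.INTER_CUBIC)
cv2.imwrite("pics/c3.png",np.hstack([big(t,(180,180,260,260)),big(s,(250,190,330,270))])[:,:,::-1])
E
```

```text
[ 0.038 -0.069  2.538] [[0.954, 0.301, 0.0], [0.301, -0.954, -0.0], [0.0, 0.0, -1.0]] [0.5354 0.2029 0.2315] [-0.24 -0.19 -0.02] 0.0603 2.7 [ 0.3   0.35  1.45 -0.    1.34  1.56]
[292.2642465  215.86199994] [291.80892959 237.10542499]
```

View pics/c3.png

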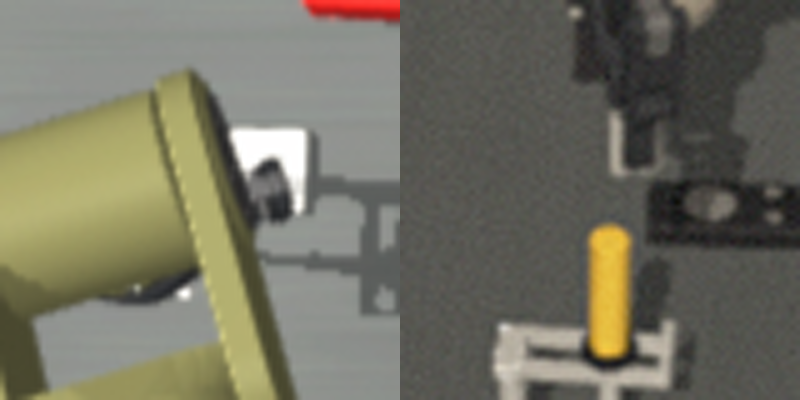

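apply_moves([
  {"hand": 60, "linear": [0.04, -0.07, 0.7], "twist": 0},
  {"hand": 60, "linear": [0.04, -0.07, 1.4], "twist": 0},
  {"hand": 60, "linear": [0.04, -0.07, 2.0], "twist": 0},
  {"hand": 60, "linear": [0.04, -0.07, 2.4], "twist": 0},
  {"hand": 60, "linear": [0.04, -0.07, 2.55], "twist": 0},
  {"hand": 60, "linear": [0.04, -0.07, 2.55], "twist": 0},
  {"hand": 60, "linear": [0.04, -0.07, 2.55], "twist": 0},
])

```text
time: 3.5
tcp_pos: [0.5367, 0.2069, 0.1304]
ee_rot: [-3.105, -0.479, -0.002]
wrist_force: [-0.2, 0.1, 0.2]
opening: 0.06
finger_force: 0.0
```

```bash
python3 go.py 0.536 0.206 0.130; python3 - <<'E'
from h import *
s=grab_frame("side")
big=lambda im,b:cv2.resize(im[b[1]:b[3],b[0]:b[2]],(600,600),interpolation=cv2.INTER_CUBIC)
cv2.imwrite("pics/c4.png",big(s,(255,210,325,280))[:,:,::-1])
E
```

```text
[-0.023  0.016  0.01 ] [[0.953, 0.302, 0.001], [0.302, -0.953, 0.0], [0.001, 0.0, -1.0]] [0.5367 0.2069 0.1304] [-0.25  0.11  0.22] 0.06 3.5 [0.3  0.45 1.56 0.   1.13 1.57]
```

View pics/c4.png

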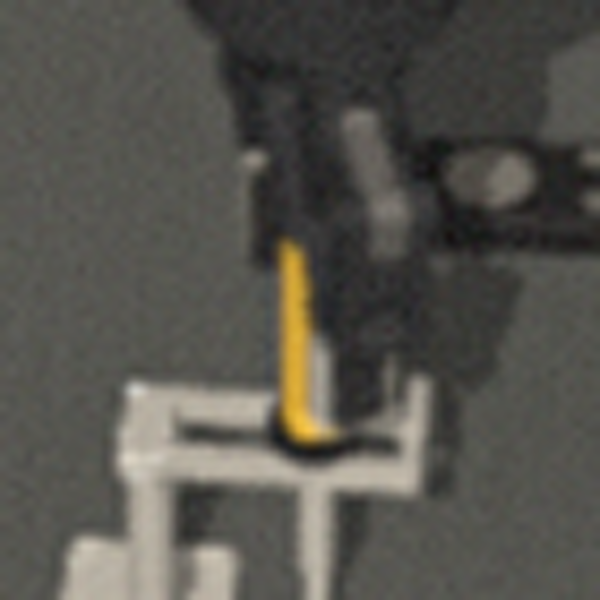

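The handle stands between the two fingers, and the finger ends are just above the prongs. I'll close on it.

apply_moves([
  {"hand": 10, "linear": [0, 0, 0], "twist": 0},
  {"hand": 10, "linear": [0, 0, 0], "twist": 0},
  {"hand": 10, "linear": [0, 0, 0], "twist": 0},
  {"hand": 10, "linear": [0, 0, 0], "twist": 0},
  {"hand": 10, "linear": [0, 0, 0], "twist": 0},
  {"hand": 10, "linear": [0, 0, 0], "twist": 0},
  {"hand": 10, "linear": [0, 0, 0], "twist": 0},
], grip_force=40)

```text
time: 4.25
tcp_pos: [0.5364, 0.207, 0.1297]
ee_rot: [-3.105, -0.48, -0.001]
wrist_force: [-0.7, -1.4, 5.9]
opening: 0.0173
finger_force: 38.9
```

apply_moves([
  {"hand": 10, "linear": [0, 0, -0.2], "twist": 0},
  {"hand": 10, "linear": [0, 0, -0.5], "twist": 0},
  {"hand": 10, "linear": [0, 0, -0.9], "twist": 0},
  {"hand": 10, "linear": [0, 0, -1.4], "twist": 0},
  {"hand": 10, "linear": [0, 0, -1.9], "twist": 0},
  {"hand": 10, "linear": [0, 0, -2.4], "twist": 0},
  {"hand": 10, "linear": [0, 0, -2.9], "twist": 0},
  {"hand": 10, "linear": [0, 0, -3.2], "twist": 0},
  {"hand": 10, "linear": [0, 0, -3.4], "twist": 0},
  {"hand": 10, "linear": [0, 0, -3.4], "twist": 0},
])

```text
time: 5.25
tcp_pos: [0.5364, 0.207, 0.2661]
ee_rot: [-3.104, -0.48, -0.002]
wrist_force: [0.5, -1.2, -0.7]
opening: 0.0169
finger_force: 39.0
```

```bash
python3 go.py 0.559 -0.234 0.267; python3 - <<'E'
from h import *
s=grab_frame("side"); p=read_state()["tcp_pos"]
for dz in (.019,.019-.007-.04,.019-.007-.13): print(proj("side",p+np.array([0,0,dz])).round(1))
big=lambda im,b:cv2.resize(im[b[1]:b[3],b[0]:b[2]],(600,600),interpolation=cv2.INTER_CUBIC)
cv2.imwrite("pics/c5.png",big(s,(245,170,345,270))[:,:,::-1])
E
```

```text
[-2.791 10.682 -0.026] [[0.953, 0.302, 0.001], [0.302, -0.953, 0.0], [0.001, -0.0, -1.0]] [0.5364 0.207  0.2661] [ 0.51 -1.22 -0.72] 0.0169 5.25 [0.3  0.33 1.4  0.   1.41 1.57]
[292. 198.]
[291.9 215.1]
[291.6 245.5]
```

View pics/c5.png

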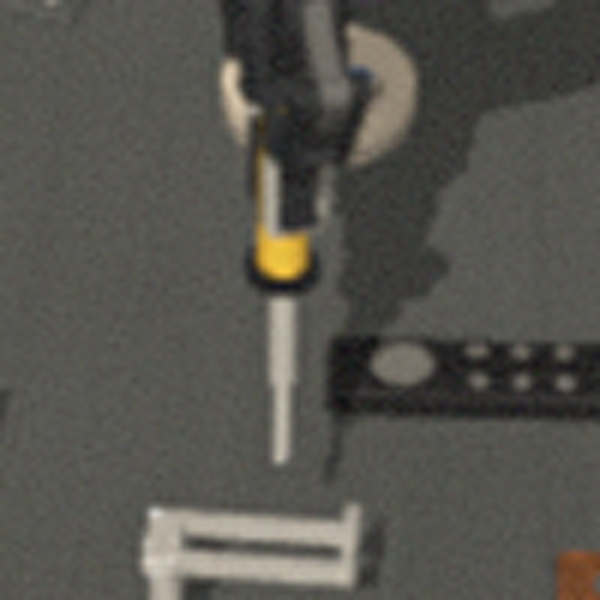

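apply_moves([
  {"hand": 10, "linear": [-0.1, 0.4, 0], "twist": 0},
  {"hand": 10, "linear": [-0.3, 1.1, 0], "twist": 0},
  {"hand": 10, "linear": [-0.5, 1.9, 0], "twist": 0},
  {"hand": 10, "linear": [-0.7, 2.7, 0], "twist": 0},
  {"hand": 10, "linear": [-0.9, 3.5, 0], "twist": 0},
  {"hand": 10, "linear": [-1.1, 4.3, 0], "twist": 0},
  {"hand": 10, "linear": [-1.35, 5.1, 0], "twist": 0},
  {"hand": 10, "linear": [-1.55, 5.9, 0], "twist": 0},
  {"hand": 10, "linear": [-1.75, 6.7, 0], "twist": 0},
  {"hand": 10, "linear": [-1.95, 7.5, 0], "twist": 0},
])

```text
time: 6.3
tcp_pos: [0.5518, -0.1047, 0.2644]
ee_rot: [-3.104, -0.479, 0.002]
wrist_force: [0.7, -0.4, -0.5]
opening: 0.017
finger_force: 39.0
```

apply_moves([
  {"hand": 10, "linear": [-0.2, 0.75, 0], "twist": 0},
  {"hand": 10, "linear": [-0.4, 1.5, 0], "twist": 0},
  {"hand": 10, "linear": [-0.6, 2.2, 0], "twist": 0},
  {"hand": 10, "linear": [-0.75, 2.8, 0], "twist": 0},
  {"hand": 10, "linear": [-0.84, 3.1, 0], "twist": 0},
  {"hand": 10, "linear": [-0.84, 3.18, 0], "twist": 0},
  {"hand": 10, "linear": [-0.84, 3.18, 0.6], "twist": 0},
  {"hand": 10, "linear": [-0.84, 3.18, 1.2], "twist": 0},
  {"hand": 10, "linear": [-0.84, 3.18, 1.6], "twist": 0},
  {"hand": 10, "linear": [-0.84, 3.18, 1.6], "twist": 0},
])

```text
time: 7.3
tcp_pos: [0.5581, -0.2327, 0.1989]
ee_rot: [-3.102, -0.481, 0.005]
wrist_force: [-0.6, 0.1, -1.1]
opening: 0.0168
finger_force: 39.0
```

```bash
python3 go.py 0.559 -0.234 0.2; python3 - <<'E'
from h import *
s=grab_frame("side");t=grab_frame("top"); p=read_state()["tcp_pos"]
for c in("side","top"):
  for dz in (.019-.007-.04,.019-.01-.13): print(c,proj(c,p+np.array([0,0,dz])).round(1))
big=lambda im,b:cv2.resize(im[b[1]:b[3],b[0]:b[2]],(400,480),interpolation=cv2.INTER_CUBIC)
cv2.imwrite("pics/c6.png",np.hstack([big(s,(265,140,325,212)),big(t,(340,195,400,267))])[:,:,::-1])
E
```

```text
[ 0.012  0.038 -0.027] [[0.953, 0.303, -0.004], [0.303, -0.953, 0.002], [-0.003, -0.003, -1.0]] [ 0.5581 -0.2327  0.1989] [-0.6   0.06 -1.06] 0.0168 7.3 [-0.46  0.45  1.39  0.    1.3   0.81]
side [291.2 137.8]
side [291.1 164.3]
top [382.2 218.8]
top [374.5 221.1]
```

View pics/c6.png

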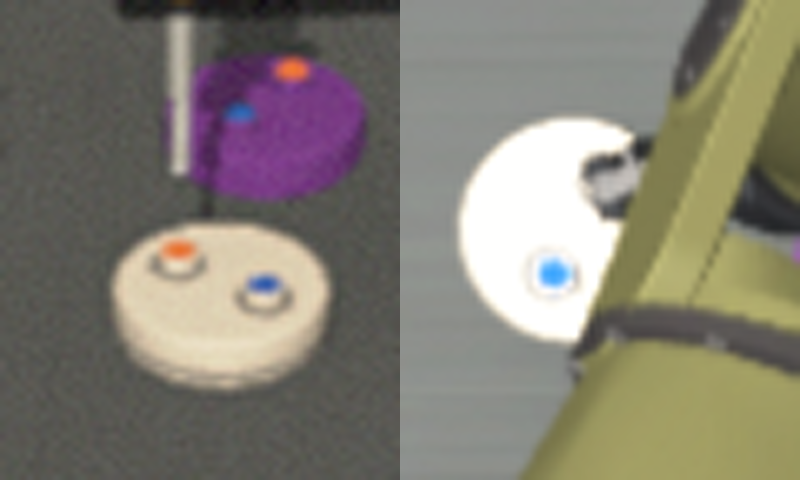

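The side view shows the tip at about (292,166), directly above the orange dot at (292,177). The arm hides the dot in the top view. I'll go down to just above the dot.

apply_moves([
  {"hand": 10, "linear": [0.01, 0.03, 0.3], "twist": 0},
  {"hand": 10, "linear": [0.01, 0.03, 0.6], "twist": 0},
  {"hand": 10, "linear": [0.01, 0.03, 0.8], "twist": 0},
  {"hand": 10, "linear": [0.01, 0.03, 0.9], "twist": 0},
  {"hand": 10, "linear": [0.01, 0.03, 0.95], "twist": 0},
  {"hand": 10, "linear": [0.01, 0.03, 0.95], "twist": 0},
  {"hand": 10, "linear": [0.01, 0.03, 0.95], "twist": 0},
])

```text
time: 8.1
tcp_pos: [0.5598, -0.2351, 0.1637]
ee_rot: [3.104, 0.48, 0.001]
wrist_force: [0.2, 0.7, -0.9]
opening: 0.0171
finger_force: 39.0
```

```bash
cat > look.py <<'E'
import sys; from h import *
F=[];I=[]
for i in range(6): I.append(grab_frame("side").astype(float)); r=read_state(); F.append(r["wrist_force"])
s=np.mean(I,0).astype(np.uint8); p=r["tcp_pos"]
print("F",np.mean(F,0).round(2),np.std(F,0).round(2),"tcp",p.round(4),r["ee_rot"].round(3))
for dz in (-.12,-.125): print(proj("side",p+np.array([0,0,dz])).round(2))
print("dot",proj("side",(.559,-.234,.033)).round(2))
b=(272,140,322,200)
cv2.imwrite(sys.argv[1],cv2.resize(s[b[1]:b[3],b[0]:b[2]],None,fx=10,fy=10,interpolation=cv2.INTER_CUBIC)[:,:,::-1])
E
python3 look.py pics/c7.png
```

```text
F [-0.2  -0.25 -0.37] [0.61 0.34 0.38] tcp [ 0.5597 -0.235   0.1635] [3.105 0.48  0.   ]
[290.88 174.22]
[290.87 175.55]
dot [291.06 177.19]
```

View pics/c7.png

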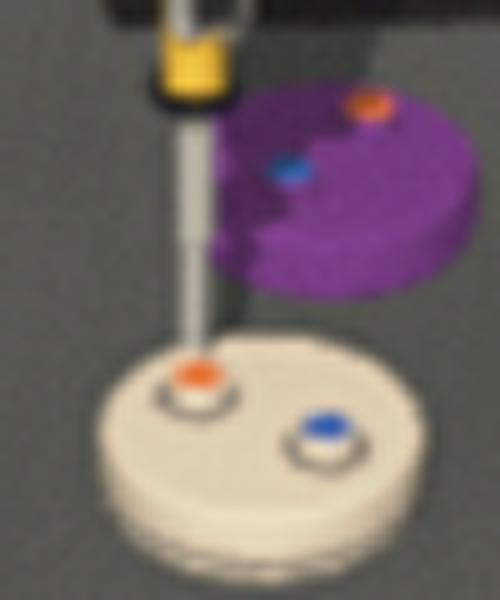

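The tip is at about (291,175), just above the orange dot at (291,177), and the pin is upright. I'll ease down and watch the force.

apply_moves([
  {"hand": 10, "linear": [-0.01, -0.015, 0.1], "twist": 0},
  {"hand": 10, "linear": [-0.01, -0.015, 0.17], "twist": 0},
  {"hand": 10, "linear": [-0.01, -0.015, 0.22], "twist": 0},
  {"hand": 10, "linear": [-0.01, -0.015, 0.27], "twist": 0},
  {"hand": 10, "linear": [-0.01, -0.015, 0.27], "twist": 0},
  {"hand": 10, "linear": [-0.01, -0.015, 0.27], "twist": 0},
])

```text
time: 9.0
tcp_pos: [0.5591, -0.2346, 0.1526]
ee_rot: [-3.105, -0.48, -0.0]
wrist_force: [-0.0, 0.3, 0.7]
opening: 0.0171
finger_force: 38.9
```

```bash
python3 look.py pics/c8.png
```

```text
F [-0.29  0.58  0.02] [0.47 0.33 0.18] tcp [ 0.5591 -0.2346  0.1526] [3.105 0.48  0.   ]
[291.04 177.2 ]
[291.04 178.52]
dot [291.06 177.19]
```

View pics/c8.png

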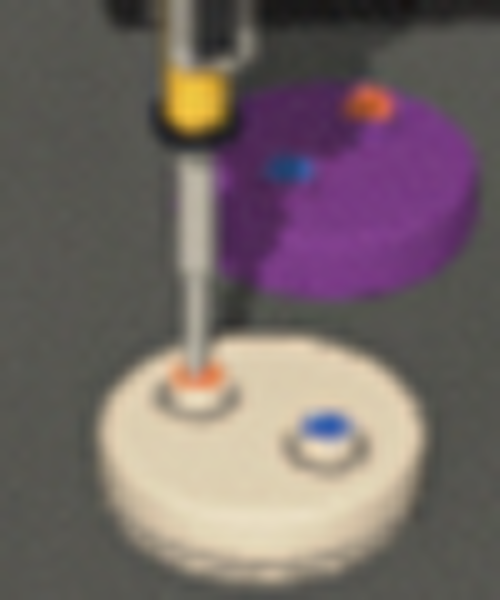

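The tip touches the orange dot and is centred on it in the side view, at crop pixel (198,380) against the dot centre at (197,376). I'll press down about 3.5 mm.

apply_moves([
  {"hand": 10, "linear": [0, 0, 0.02], "twist": 0},
  {"hand": 10, "linear": [0, 0, 0.04], "twist": 0},
  {"hand": 10, "linear": [0, 0, 0.06], "twist": 0},
  {"hand": 10, "linear": [0, 0, 0.09], "twist": 0},
  {"hand": 10, "linear": [0, 0, 0.09], "twist": 0},
  {"hand": 10, "linear": [0, 0, 0.09], "twist": 0},
])

```text
time: 9.9
tcp_pos: [0.5591, -0.2346, 0.149]
ee_rot: [3.105, 0.48, 0.0]
wrist_force: [0.2, 0.2, 2.8]
opening: 0.0169
finger_force: 39.1
```

```bash
python3 look.py pics/c9.png
```

```text
F [-0.08  0.35  3.02] [0.57 0.31 0.41] tcp [ 0.5591 -0.2346  0.1489] [3.105 0.48  0.   ]
[291.04 178.16]
[291.04 179.47]
dot [291.06 177.19]
```

View pics/c9.png

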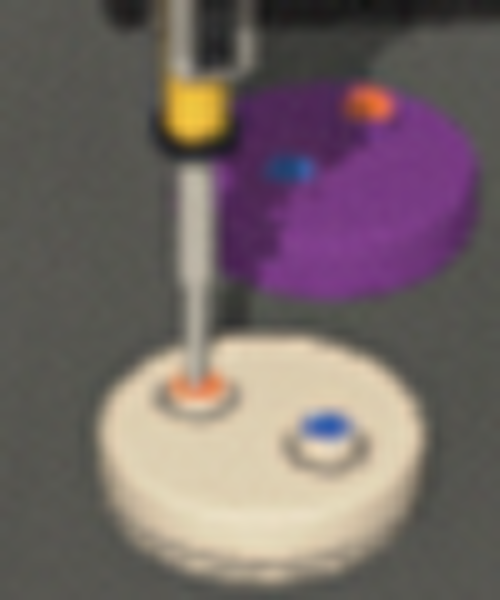

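The orange key is clearly down (its dot is now at crop row 386, it was 376). The force is about 3 N, the blue key is up and the puck hasn't moved.

```bash
python3 -c "
from plant import job_done; print(job_done())"
```

```text
the job is handed in; nothing more can be done
None
```

I handed the job in with the reset pin still gripped upright and pressing the orange-dotted key about 3.5 mm down at roughly 3 N; the blue key stayed up and the puck did not move.

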